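# Gauge the corner radii of a plywood bracket

### The arm

A 7-joint arm with a two-finger parallel gripper is mounted at the origin on the work surface. World frame = base frame: x ahead of the robot, y to its left, z up, the work surface at z = 0. Lengths are in m, angles in rad, forces in N, time in s.
With the tool pointing down it reaches from about 0.4 to 0.85 m from the base axis. Payload 10.4 kg.
Tool frame: the origin (TCP) lies at the very end of the fingers, on their centre line; the grasp point (between the pads) lies 19 mm behind it (manip.pinch_z is the distance from the TCP to the grasp point, in m); z points along the fingers, y is the line along which they close (so a half turn about z gives the same grasp; the last joint's range is limited). The gripper opens to 85 mm and grips with 20 to 120 N. Pads are 22 mm wide; open, the fingers measure 114 mm over their backs; the gripper's body (76 mm by 85 mm) begins 54 mm behind the grasp point. The pads swing forward as they close: fully open they stand 13 mm farther back than shut.
Start: joints at [1.275, 0.332, -0.065, 1.46, 0.022, 1.35, -0.088], TCP at [0.168, -0.602, 0.231] pointing down, gripper open.
Joint ranges: [-2.6, 2.6], [-0.5, 2.12], [-1.47, 1.34], [0.16, 2.42], [-1.27, 4.41], [0.06, 2.06], [-2.6, 2.6]. Speed limits (rad/s): [2.22, 2.22, 2.79, 2.79, 3.14, 3.14, 3.14].

### API

Orientations are given as a unit quaternion [x, y, z, w].
In Python, from workcell import manip gives the robot as it stands. The module is installed in compiled form; this text tells all that it offers.
- The arm moves only by the shell command python3 -m creep 'ROWS' [OPENING] [FORCE]. ROWS is a JSON object of lists of equal length, an entry for each row: "slide": the shift along the tool's x, y, z in m, a list of three; "twist": the turn about the tool's z in degrees. A call has 1 to 8 rows; each row shifts and turns the commanded pose from where the row before left it, along the tool's axes as they then stand; what a row does not reach is not made up. A row lasts 1/8 s, in which the tool goes at most 62.5 mm and 10.7 degrees, less where a joint would pass 70% of its speed; a pose out of reach is approached as far as the arm can. A call with a gripper value outside its range is refused whole. OPENING is the opening in per cent of the stroke, from 0 (shut) to 100 (fully open), set as the call begins (- or left out, the last holds). The fingers move at their own pace and stop on an object; FORCE is the grip in N (left out, the last holds). Time passes only in rows, so rows that do not move let the fingers close. It gives the time, the measured TCP pose, the force, the opening and the grip force at its end, in the units of the state.
- manip.get_obs(): the state, without advancing time (a new reading comes with each control period).
- manip.camera(name): name is "side" or "top"; returns (picture, depth): 384x512x3 uint8, blue, green, red; 384x512 float32, m along the optical axis (not along the pixel's ray), 0 where there is no reading.
- manip.camera_params(name): a dict with "intrinsics" (3x3 intrinsics, pixels), "R" (3x3) and "t" (3): a world point X has camera coordinates R X + t. Camera axes: x right, y down, z forward; pixel columns grow to the right and rows downward; lengths in m; the calibration is good to about 2 mm. A picture is of the moment at which its call begins. camera_params takes no time and is no camera call.
- manip.hand_in(): hands the job in; it is judged then, once.
The state is a dict: "clock": time; "joint_pos": joint angles; "joint_velocities": joint speeds; "tau": joint torques, N m; "position": TCP position; "ee_rot": TCP orientation; "ft_force": force on the tool from outside, world axes, zero at the start; "torque": the same for the moment, N m; "grip_width": opening from 0.0 (shut) to 1.0 (fully open); "grasp_force": force on a finger pad.
Only numpy, scipy, OpenCV 4.12 (cv2) and the standard library are available. Lean on these libraries where they do the work, as an engineer would, in place of code of your own. Each camera call takes 0.05 s, during which the arm holds its last target. There are 200 camera calls.

### The job

Check the two curved edges of the plywood bracket that is stuck down on the green cutting mat. First find the hollow radius leaf that matches its rounded outside corner and bring it flat up against that corner, pressing it lightly home so that it touches all round and does not rock; then do the same in the inside corner with the rounded leaf that matches. Leave both leaves lying flat and fully home against the bracket, and do not disturb the glue bottle, the tape roll or the pencil pot.

Things in the scene. Friction and masses are not known exactly. Their poses are not given: they have to be found in the camera images.
- bracket_a: Flat plywood L, 12 mm thick, fixed on the bench; arms 50 mm wide, 130 mm long outside, at +-45 degrees to x. Outside corner radius 30 mm, inside corner 15 mm. Origin: bench height, where the straight outer edges would meet; the straight inner edges would meet 70.7 mm along x. x: the bisector, from outside to inside corner. Gauge the one of bracket_a, _b that is on the mat (x under 0.6 m); the other waits beyond it.
- bracket_b: Flat plywood L, 12 mm thick, fixed on the bench; arms 50 mm wide, 130 mm long outside, at +-45 degrees to x. Outside corner radius 15 mm, inside corner 30 mm. Origin: bench height, where the straight outer edges would meet; the straight inner edges would meet 70.7 mm along x. x: the bisector, from outside to inside corner. Gauge the one of bracket_a, _b that is on the mat (x under 0.6 m); the other waits beyond it.
- hollow_15: Hollow radius leaf: 8 mm aluminium chevron, 75 mm by 75 mm outside, its 90 degree inner corner filleted to radius 15 mm, inner edges 45 mm long at +-45 degrees to x. x: level, the bisector, out through the hollow. Black upright grip fin on top: 40 mm along x, 12 mm thick along y, 8 to 54 mm above the underside, centred over the origin (on the underside). z up. 0.1 to 0.2 kg, loose.
- hollow_15_tip (a point): Point where the leaf's straight inner edges would meet, at underside height, 16 mm along the leaf's x from its origin; axes as the leaf. Home, it lies at the bracket's outer point (its origin) and the leaf's x points as the bracket's x.
- round_15: Rounded radius leaf: 8 mm aluminium square, 60 mm by 60 mm, one corner rounded to radius 15 mm, the others sharp. x: level, along the diagonal towards the rounded corner. Black upright grip fin on top: 40 mm along x, 12 mm thick along y, 8 to 54 mm above the underside, centred over the origin (on the underside). z up. 0.1 to 0.2 kg, loose.
- round_15_tip (a point): Point where the two edges beside the rounded corner would meet, at underside height, 42 mm along the leaf's x from its origin; axes as the leaf. Home, it lies at the bracket's inner point (70.7 mm along the bracket's x) and the leaf's x points opposite to the bracket's x.
- hollow_30: Hollow radius leaf: 8 mm aluminium chevron, 75 mm by 75 mm outside, its 90 degree inner corner filleted to radius 30 mm, inner edges 45 mm long at +-45 degrees to x. x: level, the bisector, out through the hollow. Black upright grip fin on top: 40 mm along x, 12 mm thick along y, 8 to 54 mm above the underside, centred over the origin (on the underside). z up. 0.1 to 0.2 kg, loose.
- hollow_30_tip (a point): Point where the leaf's straight inner edges would meet, at underside height, 16 mm along the leaf's x from its origin; axes as the leaf. Home, it lies at the bracket's outer point (its origin) and the leaf's x points as the bracket's x.
- round_30: Rounded radius leaf: 8 mm aluminium square, 60 mm by 60 mm, one corner rounded to radius 30 mm, the others sharp. x: level, along the diagonal towards the rounded corner. Black upright grip fin on top: 40 mm along x, 12 mm thick along y, 8 to 54 mm above the underside, centred over the origin (on the underside). z up. 0.1 to 0.2 kg, loose.
- round_30_tip (a point): Point where the two edges beside the rounded corner would meet, at underside height, 42 mm along the leaf's x from its origin; axes as the leaf. Home, it lies at the bracket's inner point (70.7 mm along the bracket's x) and the leaf's x points opposite to the bracket's x.
- glue: White glue bottle, 56 mm wide, 140 mm tall, standing beyond the work; leave it. Origin: centre of its underside.
- tape_roll: Roll of brown tape lying flat, 90 mm wide, 25 mm high; leave it. Origin: centre of its underside.
- pencil_pot: Steel pot, 72 mm wide, 95 mm tall, with pencils up to 175 mm, standing beyond the work; leave it. Origin: centre of its underside.
Not all that is in view belongs to the job. What is shaped like the bracket_b but black or yellow is not meant.

How it is judged:
On the way, in this order (a step that is already met when the one before it is completed fails the run):
1. the matching hollow leaf is pressed home on the outside corner of the bracket on the mat (((world x of bracket_a below 0.68 m and x of hollow_30_tip in the frame of bracket_a between -0.0025 and 0.0025 m and y of hollow_30_tip in the frame of bracket_a between -0.0025 and 0.0025 m and angle between the x axis of hollow_30 and the x axis of bracket_a, either way round below 0.05 rad and height (world z) of hollow_30 below 0.004 m and angle between hollow_30's own z axis and vertical below 0.05 rad and contact force between hollow_30 and bracket_a above 0.3 N) or (world x of bracket_b below 0.68 m and x of hollow_15_tip in the frame of bracket_b between -0.0025 and 0.0025 m and y of hollow_15_tip in the frame of bracket_b between -0.0025 and 0.0025 m and angle between the x axis of hollow_15 and the x axis of bracket_b, either way round below 0.05 rad and height (world z) of hollow_15 below 0.004 m and angle between hollow_15's own z axis and vertical below 0.05 rad and contact force between hollow_15 and bracket_b above 0.3 N))), for 0.1 s.
2. the matching rounded leaf is pressed home in the inside corner of the same bracket (((world x of bracket_a below 0.68 m and x of round_15_tip in the frame of bracket_a between 0.0682 and 0.0732 m and y of round_15_tip in the frame of bracket_a between -0.0025 and 0.0025 m and angle between the x axis of round_15 and the x axis of bracket_a, either way round below 0.05 rad and height (world z) of round_15 below 0.004 m and angle between round_15's own z axis and vertical below 0.05 rad and contact force between round_15 and bracket_a above 0.3 N) or (world x of bracket_b below 0.68 m and x of round_30_tip in the frame of bracket_b between 0.0682 and 0.0732 m and y of round_30_tip in the frame of bracket_b between -0.0025 and 0.0025 m and angle between the x axis of round_30 and the x axis of bracket_b, either way round below 0.05 rad and height (world z) of round_30 below 0.004 m and angle between round_30's own z axis and vertical below 0.05 rad and contact force between round_30 and bracket_b above 0.3 N))), for 0.1 s.
At the end, for the whole second after the job is handed in: On the mat's bracket the matching hollow leaf sits home on the outside corner and the matching rounded leaf in the inside corner: both flat, at rest, let go, each tip point within 2.5 mm (along each bracket axis) of its corner point and turned within 0.05 rad of true (((world x of bracket_a below 0.68 m and x of hollow_30_tip in the frame of bracket_a between -0.0025 and 0.0025 m and y of hollow_30_tip in the frame of bracket_a between -0.0025 and 0.0025 m and angle between the x axis of each of hollow_30, round_15 and the x axis of bracket_a, either way round below 0.05 rad and height (world z) of each of hollow_30, round_15 below 0.004 m and angle between each of hollow_30, round_15's own z axis and vertical below 0.05 rad and x of round_15_tip in the frame of bracket_a between 0.0682 and 0.0732 m and y of round_15_tip in the frame of bracket_a between -0.0025 and 0.0025 m and linear speed of each of hollow_30, round_15 below 0.01 m/s and contact force between the fingers and hollow_30 below 0.05 N and contact force between the fingers and round_15 below 0.05 N) or (world x of bracket_b below 0.68 m and x of hollow_15_tip in the frame of bracket_b between -0.0025 and 0.0025 m and y of hollow_15_tip in the frame of bracket_b between -0.0025 and 0.0025 m and angle between the x axis of each of hollow_15, round_30 and the x axis of bracket_b, either way round below 0.05 rad and height (world z) of each of hollow_15, round_30 below 0.004 m and angle between each of hollow_15, round_30's own z axis and vertical below 0.05 rad and x of round_30_tip in the frame of bracket_b between 0.0682 and 0.0732 m and y of round_30_tip in the frame of bracket_b between -0.0025 and 0.0025 m and linear speed of each of hollow_15, round_30 below 0.01 m/s and contact force between the fingers and hollow_15 below 0.05 N and contact force between the fingers and round_30 below 0.05 N))); the robot touches nothing.
It fails at once if the glue bottle, tape roll or pencil pot is pushed more than 25 mm or tipped over (distance of any of glue, tape_roll, pencil_pot from where it was at the start of the episode above 0.025 m or angle between any of glue, tape_roll, pencil_pot's own z axis and vertical above 0.5 rad).
It also fails if it takes over 64 s, if anything falls off the work surface, if the arm or the gripper's body presses on something with over 40 N, if the wrist force passes 120 N, or if a joint passes its speed limit or range.

## Working session

There is one attempt and no reset: what is moved stays moved. The work goes in short steps, Python scripts to look and compute and a shell command to move; the robot and the scene stay as the last step left them, time stands still between calls to the robot, and variables do not carry over. Pictures are saved under pics/ and viewed, at most 12 in all, crops included, and the job is handed in when it is done.

```bash
mkdir -p pics
python3 - <<'E'
from workcell import manip
import cv2,numpy as np
for n in("top","side"):
    p,d=manip.camera(n); cv2.imwrite(f"pics/{n}0.png",p); np.save(f"pics/{n}0.npy",d)
    c=manip.camera_params(n); print(n,np.round(c["intrinsics"],1).tolist(),np.round(c["R"],3).tolist(),np.round(c["t"],3).tolist())
o=manip.get_obs(); print(o["clock"],o["position"],o["ee_rot"],o["grip_width"])
E
```

```text
top [[445.2, 0.0, 247.5], [0.0, 445.2, 199.2], [0.0, 0.0, 1.0]] [[0.009, -1.0, -0.0], [-0.979, -0.009, -0.203], [0.203, 0.002, -0.979]] [-0.021, 0.537, 1.261]
side [[364.4, 0.0, 255.9], [0.0, 364.4, 187.7], [0.0, 0.0, 1.0]] [[-0.901, -0.433, 0.014], [-0.245, 0.481, -0.842], [0.358, -0.762, -0.539]] [0.478, 0.156, 0.916]
0.1 [ 0.16830083 -0.60156082  0.2305932 ] [ 9.90709318e-01  1.35994947e-01 -1.24725106e-04 -6.36648371e-04] 1.003397699983132
```

View pics/top0.png

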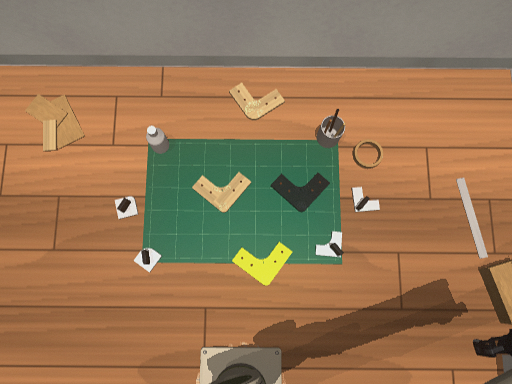

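View pics/side0.png

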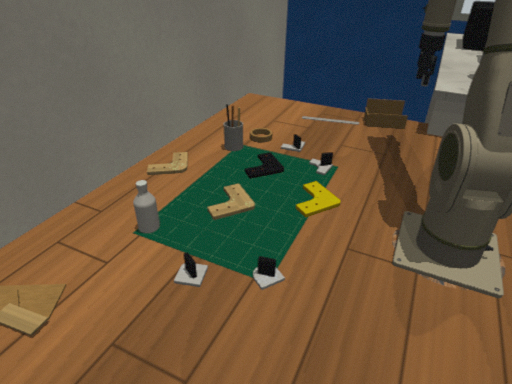

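Top view: plywood L on the mat at (222,193). A black L at (300,193), a yellow one at (263,264) and a spare plywood one off the mat at (257,101) are not meant. White chevrons (hollow leaves) are at (365,200) and (330,245), and squares (round leaves) at (125,207) and (147,259). I'll measure the radii and view an enlarged crop.

```bash
cat > h.py <<'E'
from workcell import manip
import cv2,numpy as np
def proj(n,uv,z):
    c=manip.camera_params(n);R,t,K=c["R"],c["t"],c["intrinsics"]
    uv=np.atleast_2d(uv).astype(float)
    r=np.c_[uv,np.ones(len(uv))]@np.linalg.inv(K).T@R
    C=-R.T@t
    return (C+r*((z-C[2])/r[:,2])[:,None])[:,:2]
def contour(p,box,lo,hi,S=4):
    x0,y0,x1,y1=box
    im=cv2.resize(p[y0:y1,x0:x1],None,fx=S,fy=S,interpolation=cv2.INTER_CUBIC)
    m=cv2.inRange(cv2.cvtColor(im,cv2.COLOR_BGR2HSV),lo,hi)
    m=cv2.morphologyEx(m,cv2.MORPH_CLOSE,np.ones((5,5)))
    c=max(cv2.findContours(m,cv2.RETR_EXTERNAL,cv2.CHAIN_APPROX_NONE)[0],key=cv2.contourArea)[:,0]
    return (c+.5)/S-.5+[x0,y0]
WOOD=((8,40,60),(30,220,255)); WHITE=((0,0,130),(180,60,255)); BLACK=((0,0,0),(180,255,70))
E
python3 - <<'E'
from h import *
p=cv2.imread("pics/top0.png")
B={"br":(185,165,260,220),"h1":(345,180,385,220),"h2":(308,225,350,265),"r1":(108,190,145,225),"r2":(128,243,168,277)}
rows=[]
for k,b in B.items():
    lo,hi=WOOD if k=="br" else WHITE
    z=.012 if k=="br" else .008
    c=contour(p,b,lo,hi); w=proj("top",c,z)*1000
    r=cv2.minAreaRect(w.astype(np.float32)); print(k,np.round(r[0],1),np.round(r[1],1),round(r[2],1),"area",cv2.contourArea(w.astype(np.float32)))
    q=cv2.boxPoints(r)
    for v in q: 
        print("  corner",np.round(v,1),"gap %.1f"%np.linalg.norm(w-v,axis=1).min())
def crop(b,W,H): return cv2.resize(p[b[1]:b[3],b[0]:b[2]],(W,H),interpolation=cv2.INTER_CUBIC)
top=np.hstack([crop(B["br"],400,293)[:290],crop(B["h1"],200,200).repeat(1,0)[:290] if 0 else cv2.copyMakeBorder(crop(B["h1"],200,200),0,90,0,0,0),cv2.copyMakeBorder(crop(B["h2"],200,200),0,90,0,0,0)])
bot=np.hstack([crop(B["r1"],300,284),crop(B["r2"],334,284),np.zeros((284,166,3),np.uint8)])
cv2.imwrite("pics/c1.png",np.vstack([top,bot]))
E
```

```text
br [592.3  64.8] [132.1 131.5] 51.3 area 10773.988857427512
  corner [499.8  54.5] gap 6.7
  corner [602.3 -27.8] gap 3.2
  corner [684.9  75.2] gap 80.1
  corner [582.4 157.5] gap 2.6
h1 [ 553.4 -377.5] [76.8 77. ] 5.3 area 3039.9520886316895
  corner [ 511.6 -342.6] gap 1.9
  corner [ 518.6 -419.3] gap 1.9
  corner [ 595.1 -412.3] gap 44.1
  corner [ 588.1 -335.6] gap 1.9
h2 [ 415.3 -260.5] [77.5 78.6] 85.3 area 3176.1296129764523
  corner [ 373.  -295.9] gap 2.0
  corner [ 451.3 -302.3] gap 2.7
  corner [ 457.6 -225.1] gap 45.4
  corner [ 379.3 -218.7] gap 2.3
r1 [520.8 355. ] [62.9 61.5] 15.5 area 2496.942441292107
  corner [482.3 376.2] gap 2.2
  corner [498.7 316.9] gap 1.7
  corner [559.3 333.7] gap 6.9
  corner [542.9 393. ] gap 2.7
r2 [366.5 281. ] [62.1 62. ] 55.0 area 2554.482524215011
  corner [323.2 273.3] gap 1.4
  corner [374.1 237.8] gap 3.8
  corner [409.7 288.6] gap 12.1
  corner [358.8 324.2] gap 2.9
```

View pics/c1.png

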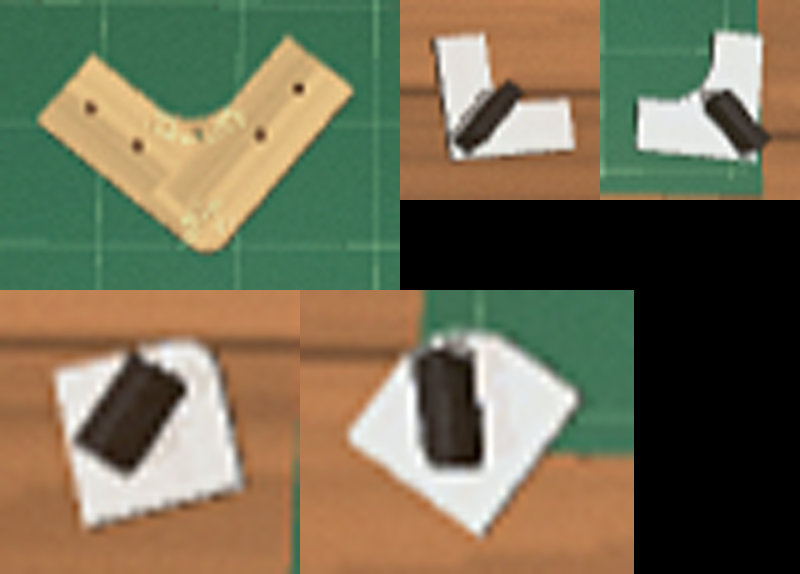

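The crop shows that the mat bracket's outer corner is tight and its inner corner wide. The gap at its outer corner is 6.7 mm, which means R15, so it is bracket_b. Candidates:
- Hollow leaves: (365,200) has the tight fillet, so it is hollow_15. (330,245) has the wide fillet, so it is hollow_30.
- Round leaves: (147,259) has a 12.1 mm corner gap, so it is round_30. (125,207) has a 6.9 mm gap, so it is round_15.

I'll use hollow_15 at (365,200) and round_30 at (147,259). First I move above hollow_15.

```bash
cat >> h.py <<'E'
from scipy.spatial.transform import Rotation as Ro
def go(x,y,z,yaw):
    "remaining shift in tool axes (mm) and twist (deg) to a goal, tool down"
    o=manip.get_obs();M=Ro.from_quat(o["ee_rot"]).as_matrix()
    th=np.degrees(np.arctan2(M[1,0],M[0,0]))
    d=M.T@(np.array([x,y,z])-o["position"])*1000
    tw=-((yaw-th+180)%360-180)
    print("t%.2f"%o["clock"],"pos",np.round(o["position"]*1000,1),"yaw %.2f tilt %.2f"%(th,np.degrees(np.arccos(-M[2,2]))),"slide",np.round(d,1),"twist %.2f"%tw,"F",np.round(o["ft_force"],1),"w %.3f g %.1f"%(o["grip_width"],o["grasp_force"]),"j",np.round(o["joint_pos"],2))
E
python3 -m creep '{"slide":[[0.052,-0.017,0],[0.052,-0.017,0],[0.052,-0.017,0],[0.052,-0.017,0],[0.052,-0.017,0],[0.052,-0.017,0],[0.052,-0.017,0],[0.052,-0.017,0]],"twist":[0,0,0,0,0,0,0,0]}' 60
python3 -m creep '{"slide":[[0,0,0],[0,0,0],[0,0,0],[0,0,0],[0,0,0],[0,0,0],[0,0,0]],"twist":[9,9,9,9,9,9,1.5]}'
python3 -c "
from h import *
go(.533,-.3604,.09,-39.9)"
```

```text
clock: 1.1
position: [0.5335, -0.3578, 0.231]
ee_rot: [0.991, 0.136, -0.0, -0.0]
ft_force: [0.6, -0.5, 0.4]
grip_width: 0.598
grasp_force: 0.0
clock: 1.98
position: [0.5323, -0.3587, 0.2309]
ee_rot: [0.94, -0.341, -0.0, -0.0]
ft_force: [0.1, -0.6, 0.2]
grip_width: 0.601
grasp_force: 0.0
t1.98 pos [ 532.3 -358.7  230.9] yaw -39.88 tilt 0.04 slide [  1.8   0.8 140.9] twist 0.02 F [ 0.1 -0.6  0.2] w 0.601 g 0.0 j [ 0.63  0.37 -0.15  1.41  0.05  1.36 -1.78]
```

```bash
python3 -m creep '{"slide":[[0.002,0.001,0.05],[0,0,0.06],[0,0,0.05],[0,0,0.03],[0,0,0.02],[0,0,0]],"twist":[0,0,0,0,0,0]}' >/dev/null
python3 -m creep '{"slide":[[0,0,0],[0,0,0],[0,0,0],[0,0,0],[0,0,0],[0,0,0]],"twist":[0,0,0,0,0,0]}' 0 30
python3 - <<'E'
from h import *
go(.533,-.3604,.06,-39.9)
p,d=manip.camera("side"); cv2.imwrite("pics/s1.png",cv2.resize(p[110:180,260:360],(800,560),interpolation=cv2.INTER_CUBIC))
E
```

```text
clock: 3.48
position: [0.5342, -0.3614, 0.0229]
ee_rot: [0.94, -0.341, 0.001, 0.0]
ft_force: [-0.3, -0.6, 6.9]
grip_width: 0.133
grasp_force: 30.5
t3.48 pos [ 534.2 -361.4   22.9] yaw -39.86 tilt 0.14 slide [ -1.5  -0.  -37.1] twist 0.04 F [-0.3 -0.6  6.9] w 0.133 g 30.5 j [ 0.63  0.56 -0.14  1.6   0.09  0.98 -1.8 ]
```

View pics/s1.png

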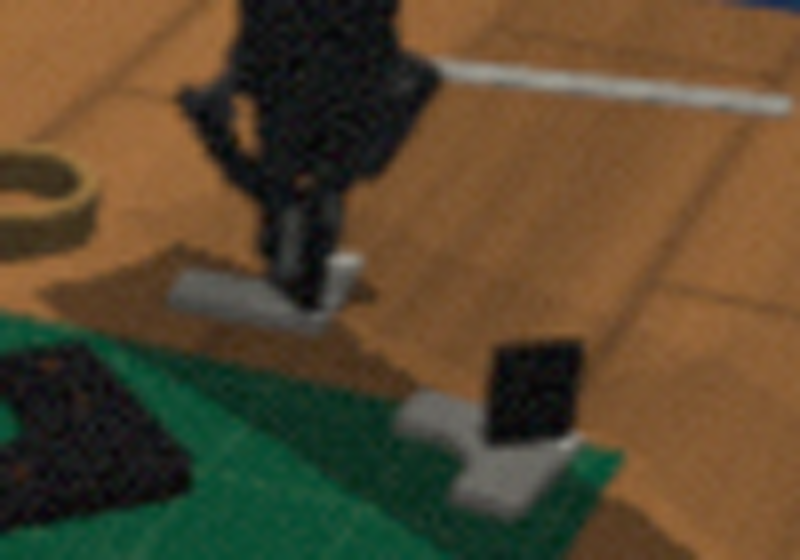

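The side view shows the fingers closed on the fin of the hollow leaf at about (310,290) in the crop, leaf flat. hollow_30 is untouched at (500,450).

```bash
python3 -m creep '{"slide":[[0,0,-0.03],[0,0,-0.05],[0,0,-0.03],[0,0,0]],"twist":[0,0,0,0]}'
python3 -m creep '{"slide":[[-0.0405,-0.033,0],[-0.0405,-0.033,0],[-0.0405,-0.033,0],[-0.0405,-0.033,0],[-0.0405,-0.033,0],[-0.0405,-0.033,0],[-0.0405,-0.033,0],[-0.0405,-0.033,0]],"twist":[0,0,0,0,0,0,0,0]}' >/dev/null
python3 -m creep '{"slide":[[0,0,0],[0,0,0],[0,0,0],[0,0,0],[0,0,0],[0,0,0]],"twist":[-9,-9,-9,-9,-10.3,0]}' >/dev/null
python3 - <<'E'
from h import *
go(.455,.0494,.05,6.4)
p,d=manip.camera("top"); cv2.imwrite("pics/t2.png",p)
q,d=manip.camera("side"); cv2.imwrite("pics/s2.png",q)
cv2.imwrite("pics/c2.png",np.hstack([cv2.resize(p[150:270,180:280],(400,480),interpolation=2),cv2.resize(q[130:250,200:300],(400,480),interpolation=2)]))
E
```

```text
clock: 4.03
position: [0.5346, -0.3617, 0.1344]
ee_rot: [0.94, -0.341, 0.002, 0.001]
ft_force: [-0.5, 0.3, -0.9]
grip_width: 0.136
grasp_force: 29.4
t5.78 pos [453.2  49.3 130.4] yaw 6.37 tilt 0.09 slide [ 2.   0.1 80.4] twist -0.03 F [-0.1  0.2 -1.2] w 0.132 g 29.4 j [ 0.25  0.08 -0.48  1.99  0.04  1.08 -1.7 ]
```

View pics/c2.png

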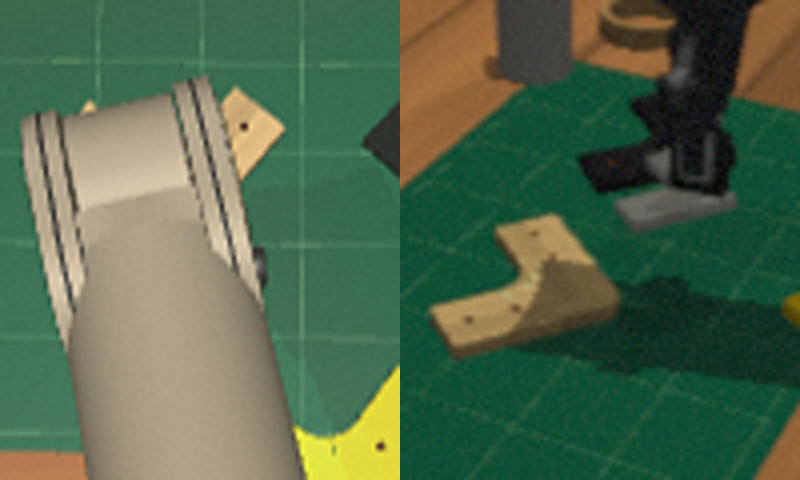

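The top view is hidden by the arm. The side view shows the leaf held level behind the outer corner, at (680,205) in the crop. I'll lower it.

```bash
python3 -m creep '{"slide":[[0.002,0,0.04],[0,0,0.04],[0,0,0.02],[0,0,0.004],[0,0,0]],"twist":[0,0,0,0,0]}'
python3 - <<'E'
from h import *
go(.485,.0528,.023,6.4)
q,d=manip.camera("side"); cv2.imwrite("pics/s3.png",q)
# bracket edges from initial side view for cross-check of its pose
p=cv2.imread("pics/side0.png")
w=proj("side",contour(p,(205,180,260,220),*WOOD),.012)*1000
r=cv2.minAreaRect(w.astype(np.float32)); print(np.round(r[0],1),np.round(r[1],1),r[2])
E
```

```text
clock: 6.5
position: [0.4561, 0.0497, 0.0277]
ee_rot: [0.998, 0.055, 0.0, -0.0]
ft_force: [0.5, -0.2, -0.4]
grip_width: 0.133
grasp_force: 29.4
t6.50 pos [456.1  49.7  27.7] yaw 6.35 tilt 0.02 slide [29.1  0.2  4.7] twist -0.05 F [ 0.5 -0.2 -0.4] w 0.133 g 29.4 j [ 0.22  0.24 -0.46  2.07  0.14  0.86 -1.78]
[591.5  70.2] [134.8 144.7] 50.83081817626953
```

```bash
python3 -m creep '{"slide":[[0,0,0.003],[0,0,0.002],[0,0,0]],"twist":[0,0,0]}'
python3 -m creep '{"slide":[[0.006,0,0],[0.008,0,0],[0.008,0,0],[0,0,0]],"twist":[0,0,0,0]}'
python3 -m creep '{"slide":[[0.002,0,0],[0.002,0,0],[0,0,0]],"twist":[0,0,0]}'
python3 -c "
from h import *
go(.485,.0528,.023,6.4)"
```

```text
clock: 6.92
position: [0.4562, 0.0496, 0.0228]
ee_rot: [0.998, 0.056, 0.0, 0.0]
ft_force: [-1.9, -0.4, 5.2]
grip_width: 0.138
grasp_force: 30.2
clock: 7.42
position: [0.4788, 0.0523, 0.0228]
ee_rot: [0.998, 0.056, 0.001, -0.0]
ft_force: [2.4, -0.6, 0.7]
grip_width: 0.132
grasp_force: 29.9
clock: 7.8
position: [0.4813, 0.0525, 0.0228]
ee_rot: [0.998, 0.056, -0.0, 0.0]
ft_force: [-5.6, -1.4, 10.7]
grip_width: 0.135
grasp_force: 31.3
t7.80 pos [481.3  52.5  22.8] yaw 6.43 tilt 0.04 slide [ 3.7  0.1 -0.2] twist 0.03 F [-5.6 -1.4 10.7] w 0.135 g 31.3 j [ 0.21  0.3  -0.45  2.01  0.17  0.87 -1.8 ]
```

```bash
python3 -m creep '{"slide":[[0.001,0,0],[0.001,0,0],[0,0,0]],"twist":[0,0,0]}'
python3 -m creep '{"slide":[[0.001,0,0],[0.001,0,0],[0,0,0]],"twist":[0,0,0]}'
python3 - <<'E'
from h import *
go(.485,.0528,.023,6.4)
q,d=manip.camera("side"); cv2.imwrite("pics/s4.png",q)
cv2.imwrite("pics/c4.png",cv2.resize(q[170:230,195:295],(800,480),interpolation=2))
E
```

```text
clock: 8.18
position: [0.4831, 0.0527, 0.0228]
ee_rot: [0.998, 0.056, -0.0, 0.0]
ft_force: [-5.8, -0.6, 11.7]
grip_width: 0.138
grasp_force: 31.4
clock: 8.55
position: [0.4851, 0.0529, 0.0228]
ee_rot: [0.998, 0.056, -0.0, 0.0]
ft_force: [-6.1, -0.8, 11.3]
grip_width: 0.133
grasp_force: 31.4
t8.55 pos [485.1  52.9  22.8] yaw 6.43 tilt 0.06 slide [-0.1  0.1 -0.2] twist 0.03 F [-6.1 -0.8 11.3] w 0.133 g 31.4 j [ 0.2   0.31 -0.45  2.    0.17  0.87 -1.8 ]
```

View pics/c4.png

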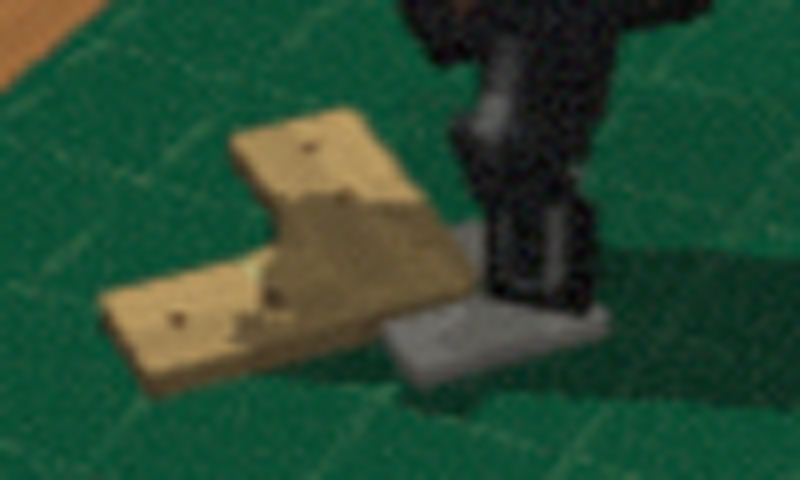

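The leaf is flat and close to the outer corner, at (500,310) in the crop, but still sliding freely. I'll ease the down-load and press on.

```bash
python3 -m creep '{"slide":[[0,0,-0.0005],[0.001,0,0],[0,0,0]],"twist":[0,0,0]}'
python3 -m creep '{"slide":[[0.001,0,0],[0,0,0]],"twist":[0,0]}'
python3 -m creep '{"slide":[[0.001,0,0],[0,0,0]],"twist":[0,0]}'
python3 -c "
from h import *
go(.485,.0528,.023,6.4)"
```

```text
clock: 8.98
position: [0.4866, 0.0531, 0.0228]
ee_rot: [0.998, 0.056, -0.0, 0.0]
ft_force: [-3.2, -0.7, 4.6]
grip_width: 0.139
grasp_force: 30.4
clock: 9.22
position: [0.4868, 0.0531, 0.0228]
ee_rot: [0.998, 0.056, -0.001, 0.0]
ft_force: [-7.5, -1.5, 9.8]
grip_width: 0.141
grasp_force: 31.3
clock: 9.48
position: [0.4869, 0.0531, 0.0229]
ee_rot: [0.998, 0.056, -0.002, 0.0]
ft_force: [-13.4, -1.8, 17.6]
grip_width: 0.133
grasp_force: 32.3
t9.47 pos [486.9  53.1  22.9] yaw 6.42 tilt 0.22 slide [-1.9  0.1 -0.1] twist 0.02 F [-13.4  -1.8  17.6] w 0.133 g 32.3 j [ 0.2   0.31 -0.45  2.    0.17  0.87 -1.8 ]
```

Contact at x=486.9 mm with no sideways force. I'll check the yaw seating with a small twist each way.

```bash
cat > tq.py <<'E'
from h import *
o=manip.get_obs();print("Tz %.3f"%o["torque"][2],"F",np.round(o["ft_force"],1));go(.485,.0528,.023,6.4)
E
python3 tq.py
python3 -m creep '{"slide":[[0,0,-0.0008],[0,0,0]],"twist":[1.5,0]}'>/dev/null; python3 tq.py
python3 -m creep '{"slide":[[0,0,0],[0,0,0]],"twist":[-3,0]}'>/dev/null; python3 tq.py
python3 -m creep '{"slide":[[0,0,0],[0,0,0]],"twist":[1.5,0]}'>/dev/null; python3 tq.py
```

```text
Tz -0.069 F [-13.4  -1.8  17.6]
t9.47 pos [486.9  53.1  22.9] yaw 6.42 tilt 0.22 slide [-1.9  0.1 -0.1] twist 0.02 F [-13.4  -1.8  17.6] w 0.133 g 32.3 j [ 0.2   0.31 -0.45  2.    0.17  0.87 -1.8 ]
Tz 0.328 F [-8.6  0.2  6.5]
t9.72 pos [486.7  53.7  23. ] yaw 4.98 tilt 0.21 slide [-1.8  0.7 -0. ] twist -1.42 F [-8.6  0.2  6.5] w 0.133 g 31.6 j [ 0.2   0.31 -0.45  2.    0.17  0.87 -1.82]
Tz -0.466 F [-10.7  -2.1   8.1]
t9.97 pos [486.7  52.4  23. ] yaw 7.88 tilt 0.25 slide [-1.6 -0.6  0. ] twist 1.48 F [-10.7  -2.1   8.1] w 0.138 g 31.6 j [ 0.21  0.31 -0.45  2.    0.18  0.87 -1.77]
Tz -0.043 F [-8.2 -1.7  5.5]
t10.22 pos [487.  53.  23.] yaw 6.41 tilt 0.19 slide [-2.  0.  0.] twist 0.01 F [-8.2 -1.7  5.5] w 0.135 g 30.5 j [ 0.2   0.31 -0.45  2.    0.17  0.87 -1.8 ]
```

Torque is symmetric, +0.33 and −0.47 about 6.4°, so the leaf is seated squarely. I'll release, lift, check and go to round_30.

```bash
python3 -m creep '{"slide":[[0,0,0],[0,0,0],[0,0,0],[0,0,0]],"twist":[0,0,0,0]}' 40
python3 -m creep '{"slide":[[0,0,-0.01],[0,0,-0.04],[0,0,-0.06],[-0.019,-0.048,0],[-0.019,-0.048,0],[-0.019,-0.048,0],[-0.019,-0.048,0],[-0.019,-0.048,0]],"twist":[0,0,0,0,0,0,0,0]}' 60 >/dev/null
python3 -m creep '{"slide":[[0,0,0],[0,0,0]],"twist":[-3.6,0]}'>/dev/null
python3 - <<'E'
from h import *
go(.3665,.281,.02,10)
p,d=manip.camera("top"); cv2.imwrite("pics/t5.png",p)
q,d=manip.camera("side"); cv2.imwrite("pics/s5.png",q)
cv2.imwrite("pics/c5.png",np.hstack([cv2.resize(p[165:235,185:260],(428,400),interpolation=2),cv2.resize(q[165:245,200:270],(350,400),interpolation=2)]))
w=proj("top",contour(p,(205,190,243,235),*WHITE),.008)*1000
print(np.round(w.min(0)),np.round(w.max(0)))
E
```

```text
clock: 10.72
position: [0.4888, 0.0533, 0.0236]
ee_rot: [0.998, 0.056, 0.0, 0.0]
ft_force: [-0.6, -0.2, -1.2]
grip_width: 0.401
grasp_force: 0.0
t11.97 pos [367.3 281.5 134.1] yaw 10.07 tilt 0.04 slide [ -0.9   0.3 114.1] twist 0.07 F [ 0.2 -0.2  0.5] w 0.603 g 0.0 j [-0.06  0.11 -0.72  1.96  0.08  1.09 -2.21]
[459.   4.] [537. 108.]
```

View pics/c5.png

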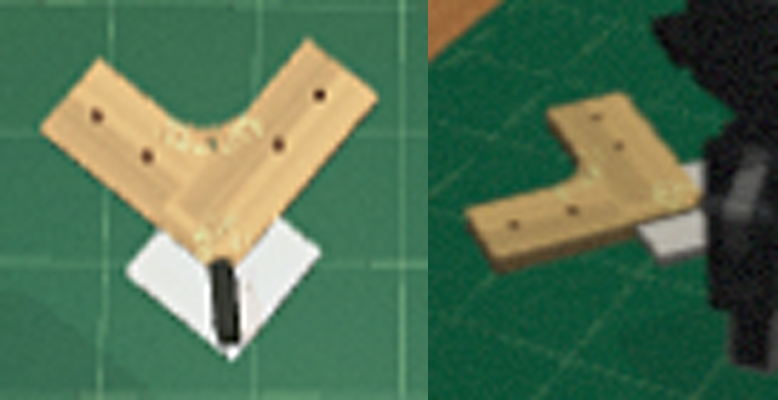

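hollow_15 lies flush on the outer corner, white on both sides of the apex at (220,250) in the crop with the fin at (225,300). Next I pick round_30.

```bash
python3 -m creep '{"slide":[[-0.001,0,0.05],[0,0,0.04],[0,0,0.02],[0,0,0.002],[0,0,0]],"twist":[0,0,0,0,0]}' 
python3 -m creep '{"slide":[[0,0,0],[0,0,0],[0,0,0],[0,0,0],[0,0,0]],"twist":[0,0,0,0,0]}' 0 30 >/dev/null
python3 -m creep '{"slide":[[0,0,-0.03],[0,0,-0.04],[0,0,-0.03],[0,0,0]],"twist":[0,0,0,0]}'
python3 - <<'E'
from h import *
go(.633,.0694,.11,186.4)
q,d=manip.camera("side"); cv2.imwrite("pics/c6.png",cv2.resize(q[170:310,200:340],(560,560),interpolation=2))
E
```

```text
clock: 12.7
position: [0.367, 0.281, 0.0224]
ee_rot: [0.996, 0.087, 0.0, -0.0]
ft_force: [-0.1, 0.1, 0.6]
grip_width: 0.599
grasp_force: 0.0
clock: 13.82
position: [0.3674, 0.2817, 0.1235]
ee_rot: [0.996, 0.087, 0.002, -0.001]
ft_force: [-0.6, 0.0, -1.0]
grip_width: 0.135
grasp_force: 29.8
t13.82 pos [367.4 281.7 123.5] yaw 10.01 tilt 0.22 slide [224.6 255.3  14.1] twist -176.39 F [-0.6  0.  -1. ] w 0.135 g 29.8 j [-0.06  0.13 -0.73  1.98  0.1   1.07 -2.22]
```

View pics/c6.png

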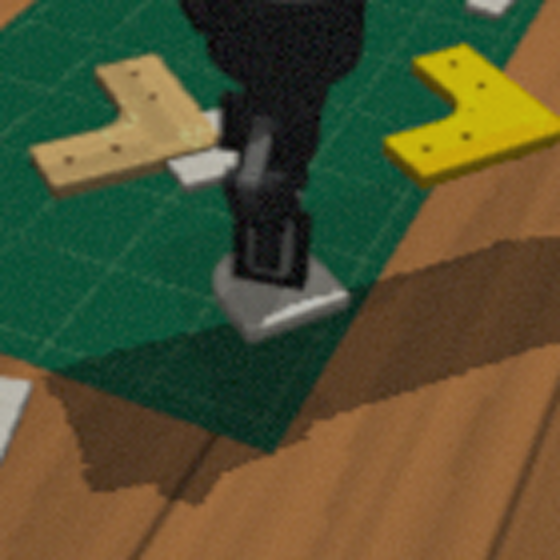

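round_30 is held level at (280,290) in the crop, with hollow_15 undisturbed. I carry it to the inside of the bracket and turn it half round.

```bash
python3 -m creep '{"slide":[[0.028,0.032,0],[0.028,0.032,0],[0.028,0.032,0],[0.028,0.032,0],[0.028,0.032,0],[0.028,0.032,0],[0.028,0.032,0],[0.028,0.031,0]],"twist":[0,0,0,0,0,0,0,0]}' >/dev/null
python3 -m creep '{"slide":[[0,0,0],[0,0,0],[0,0,0],[0,0,0],[0,0,0],[0,0,0],[0,0,0],[0,0,0]],"twist":[-10.5,-10.5,-10.5,-10.5,-10.5,-10.5,-10.5,-10.5]}' >/dev/null
python3 -m creep '{"slide":[[0,0,0],[0,0,0],[0,0,0],[0,0,0],[0,0,0],[0,0,0],[0,0,0],[0,0,0]],"twist":[-10.5,-10.5,-10.5,-10.5,-10.5,-10.5,-10.5,-10.5]}' >/dev/null
python3 -m creep '{"slide":[[0,0,0],[0,0,0]],"twist":[-8.4,0]}' >/dev/null
python3 -c "
from h import *
go(.633,.0694,.023,186.4)"
```

```text
t17.12 pos [630.6  68.9 119.7] yaw -173.61 tilt 0.15 slide [-2.7  0.1 96.7] twist -0.01 F [ 0.4  0.  -2.1] w 0.136 g 29.7 j [ 0.56  0.67 -1.05  1.52  0.6   1.3   1.12]
```

```bash
python3 -m creep '{"slide":[[-0.003,0,0.03],[0,0,0.04],[0,0,0.02],[0,0,0.003],[0,0,0]],"twist":[0,0,0,0,0]}'
python3 - <<'E'
from h import *
go(.613,.0672,.023,186.4)
q,d=manip.camera("side"); cv2.imwrite("pics/c7.png",cv2.resize(q[150:230,180:280],(800,640)[:1]+(600,),interpolation=2))
E
```

```text
clock: 17.75
position: [0.6349, 0.0696, 0.0296]
ee_rot: [-0.056, 0.998, 0.0, 0.001]
ft_force: [0.7, -0.4, -0.8]
grip_width: 0.136
grasp_force: 29.6
t17.75 pos [634.9  69.6  29.6] yaw -173.61 tilt 0.07 slide [22.   0.   6.6] twist -0.01 F [ 0.7 -0.4 -0.8] w 0.136 g 29.6 j [ 0.51  0.77 -0.98  1.58  0.68  1.16  1.07]
```

View pics/c7.png

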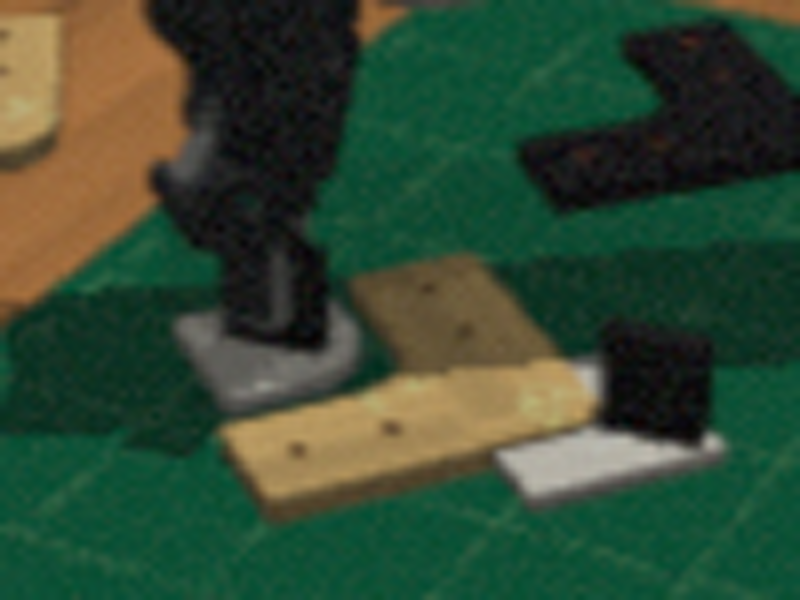

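round_30 is inside the bracket with its rounded corner facing the inside corner, at (350,330) in the crop. I'll lower it and press in.

```bash
python3 -m creep '{"slide":[[0,0,0.004],[0,0,0.0025],[0,0,0]],"twist":[0,0,0]}'
python3 -m creep '{"slide":[[0.006,0,0],[0.008,0,0],[0.004,0,0],[0,0,0]],"twist":[0,0,0,0]}'
python3 -m creep '{"slide":[[0.001,0,0],[0.001,0,0],[0,0,0]],"twist":[0,0,0]}'
sed -i 's/go(.*)/go(.613,.0672,.023,186.4)/' tq.py; python3 tq.py
```

```text
clock: 18.18
position: [0.6347, 0.0692, 0.0224]
ee_rot: [-0.056, 0.998, -0.0, 0.0]
ft_force: [0.4, -0.8, 0.3]
grip_width: 0.139
grasp_force: 29.9
clock: 18.68
position: [0.6165, 0.0672, 0.0224]
ee_rot: [-0.056, 0.998, -0.0, 0.0]
ft_force: [2.7, 1.1, 3.3]
grip_width: 0.139
grasp_force: 30.2
clock: 19.05
position: [0.6162, 0.0671, 0.0227]
ee_rot: [-0.056, 0.998, 0.0, 0.002]
ft_force: [8.5, 0.8, -1.4]
grip_width: 0.13
grasp_force: 29.9
Tz -0.080 F [ 8.5  0.8 -1.4]
t19.05 pos [616.2  67.1  22.7] yaw -173.59 tilt 0.21 slide [ 3.2  0.4 -0.3] twist 0.01 F [ 8.5  0.8 -1.4] w 0.130 g 29.9 j [ 0.54  0.75 -0.99  1.64  0.68  1.13  1.05]
```

Contact is about 3 mm earlier than expected, so I'll press a little more and wiggle to see whether it is home.

```bash
python3 -m creep '{"slide":[[0.001,0,0],[0,0,0]],"twist":[1.5,0]}'>/dev/null; python3 tq.py
python3 -m creep '{"slide":[[0,0,0],[0,0,0]],"twist":[-3,0]}'>/dev/null; python3 tq.py
python3 -m creep '{"slide":[[0,0,0],[0,0,0]],"twist":[1.5,0]}'>/dev/null; python3 tq.py
python3 -m creep '{"slide":[[0,0.0015,0],[0,0,0]],"twist":[0,0]}'>/dev/null; python3 tq.py
python3 -m creep '{"slide":[[0,-0.003,0],[0,0,0]],"twist":[0,0]}'>/dev/null; python3 tq.py
python3 -m creep '{"slide":[[0,0.0015,0],[0,0,0]],"twist":[0,0]}'>/dev/null; python3 tq.py
```

```text
Tz 0.319 F [10.3  2.  -0.2]
t19.30 pos [615.7  67.3  23. ] yaw -175.07 tilt 0.28 slide [ 2.7  0.1 -0. ] twist -1.47 F [10.3  2.  -0.2] w 0.137 g 31.0 j [ 0.54  0.74 -0.98  1.64  0.68  1.13  1.03]
Tz -0.265 F [10.5  0.9  1.2]
t19.55 pos [615.9  66.7  23. ] yaw -172.10 tilt 0.27 slide [2.8 0.9 0. ] twist 1.50 F [10.5  0.9  1.2] w 0.134 g 30.2 j [ 0.54  0.75 -0.99  1.64  0.68  1.13  1.08]
Tz 0.014 F [ 8.9 -0.6  1.3]
t19.80 pos [615.5  67.   23. ] yaw -173.61 tilt 0.24 slide [2.5 0.5 0. ] twist -0.01 F [ 8.9 -0.6  1.3] w 0.138 g 30.2 j [ 0.54  0.75 -0.99  1.64  0.68  1.13  1.05]
Tz -0.002 F [ 8.6 -2.7  3. ]
t20.05 pos [615.6  67.1  23. ] yaw -173.65 tilt 0.24 slide [ 2.5  0.3 -0. ] twist -0.05 F [ 8.6 -2.7  3. ] w 0.138 g 30.4 j [ 0.54  0.75 -0.99  1.64  0.68  1.13  1.05]
Tz -0.086 F [9.3 3.3 1.3]
t20.30 pos [615.5  66.9  23.1] yaw -173.55 tilt 0.29 slide [2.5 0.6 0.1] twist 0.05 F [9.3 3.3 1.3] w 0.135 g 30.2 j [ 0.54  0.75 -0.99  1.64  0.68  1.13  1.06]
Tz 0.003 F [8.3 0.4 2.4]
t20.55 pos [615.5  67.   23. ] yaw -173.60 tilt 0.24 slide [2.5 0.5 0. ] twist 0.00 F [8.3 0.4 2.4] w 0.139 g 30.3 j [ 0.54  0.75 -0.99  1.64  0.68  1.13  1.05]
```

It's firmly seated in both yaw and sideways. I'll release, retreat up and away, then check both gaps from above.

```bash
python3 -m creep '{"slide":[[0,0,0],[0,0,0],[0,0,0],[0,0,0]],"twist":[0,0,0,0]}' 40
python3 -m creep '{"slide":[[0,0,-0.01],[0,0,-0.04],[0,0,-0.06],[0,0.06,0],[0,0.06,0],[0,0.06,0],[0,0.06,0],[0,0,0]],"twist":[0,0,0,0,0,0,0,0]}'
python3 - <<'E'
from h import *
p,d=manip.camera("top"); cv2.imwrite("pics/t8.png",p)
cv2.imwrite("pics/c8.png",cv2.resize(p[155:235,175:270],(712,600),interpolation=2))
E
```

```text
clock: 21.05
position: [0.6132, 0.0669, 0.0219]
ee_rot: [-0.056, 0.998, -0.0, -0.0]
ft_force: [-0.3, 0.2, -0.4]
grip_width: 0.398
grasp_force: 0.0
clock: 22.05
position: [0.5831, 0.3125, 0.1333]
ee_rot: [-0.061, 0.998, 0.002, -0.0]
ft_force: [-0.8, -0.7, 1.0]
grip_width: 0.402
grasp_force: 0.0
```

View pics/c8.png

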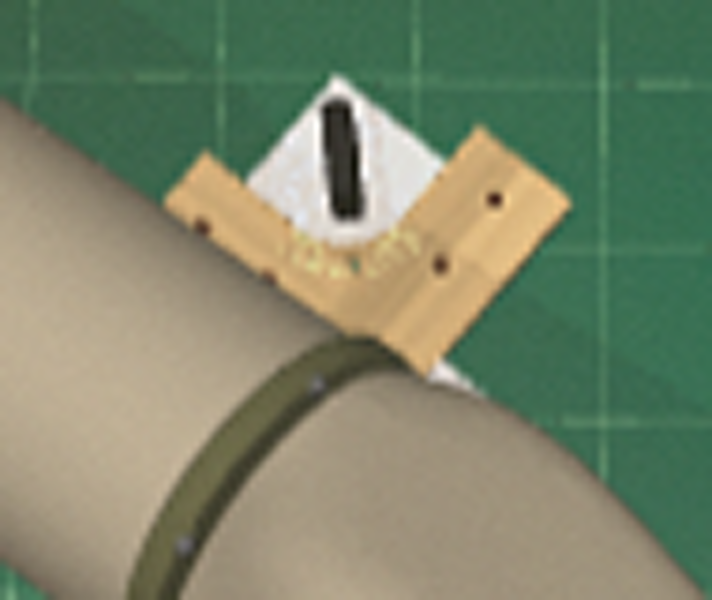

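The round leaf sits flush against both inner edges, white meeting wood with no green at (345,240) in the crop. The arm hides the hollow leaf, so I move it aside for a final check.

```bash
python3 -m creep '{"slide":[[0.054,0,0],[0.054,0,0],[0.054,0,0],[0.054,0,0],[0,0,0]],"twist":[0,0,0,0,0]}'
python3 - <<'E'
from h import *
p,d=manip.camera("top"); cv2.imwrite("pics/t9.png",p)
cv2.imwrite("pics/c9.png",cv2.resize(p[155:240,175:270],(671,600),interpolation=2))
u=np.array([np.cos(np.radians(6.4)),np.sin(np.radians(6.4))]);v=np.array([-u[1],u[0]]);O=np.array([501,54.6])
for n,b,s in(("round",(200,160,240,193),1),("hollow",(205,198,243,235),-1)):
    w=proj("top",contour(p,b,*WHITE),.008)*1000-O
    x,y=w@u,w@v; i=(x*s).argmax()
    print(n,"apex x %.1f y %.1f"%(x[i],y[i]),"home 155.6 / -42.4; y ends",round(y.min(),1),round(y.max(),1))
E
```

```text
clock: 22.72
position: [0.3697, 0.2792, 0.1318]
ee_rot: [-0.056, 0.998, -0.003, 0.001]
ft_force: [1.8, -0.6, 0.3]
grip_width: 0.395
grasp_force: 0.0
round apex x 157.3 y 1.0 home 155.6 / -42.4; y ends -42.0 42.1
hollow apex x -42.4 y -0.0 home 155.6 / -42.4; y ends -51.9 52.6
```

View pics/c9.png

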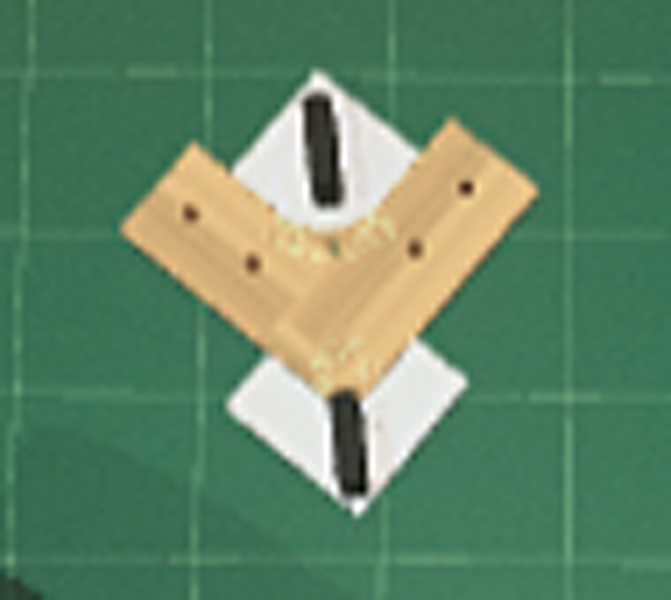

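Both leaves look flush with no green gaps: round at (325,150), hollow at (345,430) in the crop. As one numeric check, the distance from the round leaf's outer edges to the bracket's outer edges should be 110 mm, plus about 2 mm of blur.

Run:
```python
from h import *
a=cv2.imread("pics/top0.png");b=cv2.imread("pics/t9.png")
W=proj("top",contour(a,(185,165,260,220),*WOOD),.012)*1000
L=proj("top",contour(b,(200,160,240,193),*WHITE),.008)*1000
H=proj("top",contour(b,(205,198,243,235),*WHITE),.008)*1000
O=np.array([501,54.6])
for s in(1,-1):
    for yaw in(6.4,):
        t=np.radians(yaw+45*s);n=np.array([np.cos(t),np.sin(t)]);m=np.array([-n[1],n[0]])
        def edge(P,sg,lo,hi):
            P=P-O;a_=P@m*s;q=P@n*sg
            k=(a_*-1>lo)&(a_*-1<hi)&(q>q[(a_*-1>lo)&(a_*-1<hi)].max()-3)
            f=np.polyfit(a_[k],q[k]*sg,1);return round(float(np.median(q[k]*sg)),2),round(np.degrees(np.arctan(f[0])),2),int(k.sum())
        print(s,"bracket outer",edge(W,-1,-120,-30) if len(W) and ((-(W-O)@m*s)<-30).sum()>50 else edge(W,-1,30,120),
          "round outer", edge(L,1,-105,-70) if ((-(L-O)@m*s)<-60).sum()>30 else edge(L,1,70,105),
          "hollow outer",edge(H,-1,-35,35))
```

```text
1 bracket outer (-0.35, np.float64(0.26), 89) round outer (111.47, np.float64(0.11), 35) hollow outer (-30.29, np.float64(-0.18), 72)
-1 bracket outer (-0.18, np.float64(-0.29), 89) round outer (111.6, np.float64(0.08), 36) hollow outer (-30.84, np.float64(0.46), 71)
```

The edge distances are 111.8 mm on both sides and the angles are within 0.5°, so both leaves are home. Handing in.

```bash
python3 -c "
from workcell import manip
print(manip.hand_in())"
```

```text
the job is handed in; nothing more can be done
None
```

I pressed hollow_15 home on the outside corner and round_30 home in the inside corner of bracket_b, the plywood bracket on the mat; both are let go, flat and flush in the last overhead view, and the job is handed in at about 23 s, with no verdict returned.

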